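# Balance the long-handled copper pan on the balance rest

### The job

At the coppersmith's stall, find the balance of the long-handled pan: set it right side up and squarely across the narrow top edge of the steel balance rest, so that it stays there level on its own with both ends clear of the counter. Leave the shorter-handled pan and the coffee pot where they are.

Things in the scene. Friction and masses are not known exactly. Their poses are not given: they have to be found in the camera images.
- long_pan: The longer pan, 344 mm over all: round copper pan, 84 mm dia., 24 mm high, on a straight square-section light wood handle 260 mm long, 18 wide, 20 high, with brass ends; undersides flush. 0.2 to 0.32 kg. Origin: underside, mid-length, on the handle; x runs along the handle to the pan, whose centre is at x = +130 mm; z up. Centre of mass at x = +50 mm (80 mm from the pan's centre).
- rest: Steel balance rest screwed to the counter: dark base plate 100 (its x) x 90 x 12 mm with an upright in the middle, ribbed on its x sides up to 36 mm high, ending in a narrow flat top edge 30 mm wide (x), 70 mm long (y), 60 mm above the counter. Origin: centre of the underside, on the counter. The top edge is the fulcrum and runs along y: the pan goes across it, along x, either way round.
- short_pan: Bystander: the shorter pan, 234 mm over all, same copper pan (84 mm dia., 24 mm high) with a wood handle only 150 mm long, 18 wide, 20 high. Origin: underside, mid-length, on the handle; the pan's centre is at x = +75 mm. Leave it alone.
- coffee_pot: Bystander: small waisted copper coffee pot, 72 mm across, 70 mm high, with a thin brass handle rising outward to 100 mm from its axis along its +y, at 80 mm height. Origin: centre of its underside. Leave it alone.
Mind the look-alikes: they are no part of the job. Leave any pink look-alike of the rest alone.

How it is judged:
At the end, for the whole second after the job is handed in: The long pan lies right side up on the top edge of the rest, carried by it alone, level within about 10 degrees, square across the edge within 20 degrees, its origin 50 to 70 mm above the counter, and at rest (contact force between long_pan and rest above 1.2 N and height (world z) of long_pan between 0.05 and 0.07 m and angle between long_pan's own z axis and vertical below 0.17 rad and angle between the x axis of long_pan and the x axis of rest, either way round below 0.35 rad and linear speed of long_pan below 0.02 m/s and angular speed of long_pan below 0.1 rad/s); the robot touches nothing.
It fails at once if the shorter pan is moved more than 30 mm (distance of short_pan from where it was at the start of the episode above 0.03 m).
It fails at once if the coffee pot is moved more than 30 mm (distance of coffee_pot from where it was at the start of the episode above 0.03 m).
It also fails if it takes over 48 s, if anything falls off the work surface, if the arm or the gripper's body presses on something with over 40 N, if the wrist force passes 120 N, or if a joint passes its speed limit or range.

### The arm

A 6-joint arm with a two-finger parallel gripper is mounted at the origin on the work surface. World frame = base frame: x ahead of the robot, y to its left, z up, the work surface at z = 0. Lengths are in m, angles in rad, forces in N, time in s.
With the tool pointing down it reaches from about 0.15 to 0.775 m from the base axis. Payload 6.1 kg.
Tool frame: the origin (TCP) lies midway between the tips of the shut fingers; the grasp point (between the pads) lies 19 mm behind it (r.hold_point_z is the distance from the TCP to the grasp point, in m); y points along the fingers, z is the direction in which the jaws open and shut, and the axes are right-handed (so a half turn about y gives the same grasp; the last joint's range is limited). The gripper opens to 85 mm and grips with 20 to 120 N. Pads are 22 mm wide; open, the fingers measure 114 mm over their backs; the gripper's body (76 mm by 85 mm) begins 54 mm behind the grasp point. The pads swing forward as they close: fully open they stand 13 mm farther back than shut.
Start: joints at [1.277, 0.126, -0.04, 1.405, 0, 1.571], TCP at [0.152, 0.502, 0.231] pointing down, gripper open.
Joint ranges: [-2.72, 2.72], [-0.95, 1.95], [-1.27, 1.35], [-1.78, 2.02], [-1.46, 1.47], [-3.14, 3.14]. Speed limits (rad/s): [2.39, 2.39, 3.01, 3.14, 3.14, 3.14].

### API

Orientations are given as a unit quaternion [x, y, z, w].
In Python, from bench import telemetry, eyes, order, models, r gives the robot as it stands. The module is installed in compiled form; this text tells all that it offers.
- The arm moves only by the shell command python3 -m crank 'ROWS' [FORCE]. ROWS is JSON, a list of rows, each a list of 3 entries, a list of its own where there are three numbers: the shift along the tool's x, y, z in mm, then the turn, a rotation vector about the tool's x, y, z in rad, then the opening, from -1 (shut) to 1 (fully open), so that 0 is half open. In form: [[[x, y, z], [ax, ay, az], gripper], ...]. A call has 1 to 20 rows; each row is the pose to reach, as a shift and turn from the pose commanded when the call began, along the tool's axes at that moment; what a row does not reach only later rows make up. A row lasts 1/12 s, in which the tool goes at most 41.7 mm and 7.16 degrees, less where a joint would pass 70% of its speed; a pose out of reach is approached as far as the arm can. A call with a gripper value outside its range is refused whole. The fingers move at their own pace and stop on an object; FORCE is the grip in N (left out, the last holds). Time passes only in rows, so rows that repeat a pose let the fingers close. It gives the time, the measured TCP pose, the force and the opening at its end, in the units of the state.
- telemetry.get_state(): the state, without advancing time (a new reading comes with each control period).
- eyes.read_camera(name): name is "scene" or "side" or "wrist"; returns the picture (420x560x3 uint8, red, green, blue); there is no depth.
- eyes.camera_info(name): a dict with "fov_y" (degrees; the focal length in pixels is half the picture's height over the tangent of half this angle, whatever the lens; pixels are square), "cx", "cy" (the principal point, pixels), "eye" and "orientation" of the camera in the world; the wrist camera has in their place "hand_eye" (4x4, takes a point from camera to tool coordinates, whose origin is the TCP and whose axes are the tool frame's). Camera axes: x right, y down, z forward; pixel columns grow to the right and rows downward; lengths in m; the calibration is good to about 2 mm. The wrist camera is an equidistant fisheye: a pixel r from the principal point sees the ray r / f radians off the axis. A picture is of the moment at which its call begins: read the wrist's pose just before it. camera_info takes no time and is no camera call.
- order.job_done(): hands the job in, once; it reports no verdict.
Trained networks look in the newest picture that a camera, given by its name, has taken for a name from the list of things; names that differ only in an ending like _2 or _b are one class to them, and where a whole thing is asked for, a point or a joint stands for the part that bears it (a point fixed in the world has none). Each returns a list of dicts, best first, with "confidence" (0 to 1); they miss things now and then, are a little off and sometimes report something else, mostly with a low value. They report only what shows in the picture. A call takes as long as a camera call. They do not tell look-alikes from the thing itself.
- models.regions_of(query, camera): "pixels" (420x560 bool, what is visible of it) and "rect" ([left, top, width, height] in pixels, round what is visible of it).
The state is a dict: "clock": time; "qpos": joint angles; "qvel": joint speeds; "joint_efforts": joint torques, N m; "eef_pos": TCP position; "tool_rot": TCP orientation; "force": force on the tool from outside, world axes, zero at the start; "ft_torque": the same for the moment, N m; "width": finger opening in m.
Only numpy, scipy, OpenCV 4.12 (cv2) and the standard library are available. Lean on these libraries where they do the work, as an engineer would, in place of code of your own. Each camera call takes 0.05 s, during which the arm holds its last target. There are 200 camera calls.

## Working session

There is one attempt and no reset: what is moved stays moved. The work goes in short steps, Python scripts to look and compute and a shell command to move; the robot and the scene stay as the last step left them, time stands still between calls to the robot, and variables do not carry over. Pictures are saved under pics/ and viewed, about 8 in all and at most 12, crops included, and the job is handed in when it is done.

```bash
mkdir -p pics; cat > h.py <<'E'
import numpy as np, cv2
from scipy.spatial.transform import Rotation as R
from bench import telemetry, eyes, order, models, r
def save(n,img): cv2.imwrite('pics/'+n,img[:,:,::-1])
def cam(n):
    c=eyes.camera_info(n); f=210/np.tan(np.radians(c['fov_y'])/2); return c,f
def ray(n,u,v,st=None):
    c,f=cam(n); d=np.array([u-c['cx'],v-c['cy']],float)
    if n=='wrist':
        rr=np.hypot(*d); th=rr/f; p=np.r_[d/max(rr,1e-9)*np.sin(th),np.cos(th)]
        H=np.array(c['hand_eye']); Rt=R.from_quat(st['tool_rot']).as_matrix()
        return Rt@H[:3,3]+np.array(st['eef_pos']), Rt@H[:3,:3]@p
    o=np.array(c['orientation'],float); M=R.from_quat(o).as_matrix() if o.size==4 else o.reshape(3,3)
    return np.array(c['eye']), M@np.r_[d/f,1]
def at(n,u,v,z,st=None):
    e,d=ray(n,u,v,st); return e+d*(z-e[2])/d[2]
E
python3 - <<'E'
from h import *
a=eyes.read_camera('scene'); save('s0.png',a)
for q in ['long_pan','rest','short_pan','coffee_pot']:
    for m in models.regions_of(q,'scene')[:4]:
        ys,xs=np.nonzero(m['pixels']); print(q,round(m['confidence'],2),m['rect'],at('scene',xs.mean(),ys.mean(),.012).round(3))
b=eyes.read_camera('side'); save('d0.png',b)
for q in ['long_pan','rest']:
    for m in models.regions_of(q,'side')[:4]:
        ys,xs=np.nonzero(m['pixels']); print(q,round(m['confidence'],2),m['rect'],at('side',xs.mean(),ys.mean(),.012).round(3))
print(eyes.camera_info('scene'),eyes.camera_info('side'),telemetry.get_state(),r.hold_point_z)
E
```

```text
long_pan 0.57 [400.6, 78.4, 57.9, 141.7] [0.511 0.281 0.012]
rest 0.73 [324.0, 178.7, 50.0, 51.3] [0.598 0.126 0.012]
rest 0.71 [251.8, 115.9, 49.6, 51.4] [ 0.455 -0.011  0.012]
short_pan 0.81 [123.8, 105.2, 43.6, 99.6] [ 0.531 -0.263  0.012]
coffee_pot 0.58 [317.1, 259.5, 87.6, 49.9] [0.747 0.119 0.012]
long_pan 0.8 [43.5, 159.0, 162.0, 79.1] [0.447 0.273 0.012]
rest 0.78 [173.1, 225.4, 81.6, 73.5] [ 0.453 -0.01   0.012]
rest 0.57 [202.1, 165.9, 68.2, 57.4] [0.598 0.134 0.012]
{'fov_y': 47.66710886322074, 'cx': 276.7576487060096, 'cy': 205.96475030386205, 'eye': array([1.0385459 , 0.02336885, 0.77920209]), 'orientation': array([ 0.66781534,  0.69918192, -0.18758344, -0.17314669])} {'fov_y': 51.91333351232484, 'cx': 278.0991612140391, 'cy': 205.93034471161116, 'eye': array([ 0.2127875 , -0.48976914,  0.45370569]), 'orientation': array([ 0.8245095 , -0.30031296,  0.15133804, -0.45507472])} {'clock': 0.4, 'qpos': array([ 1.27697849e+00,  1.25917792e-01, -3.97330588e-02,  1.40537706e+00,
       -1.60369266e-05,  1.57079140e+00]), 'qvel': array([ 0.00010623, -0.00197291,  0.00018322,  0.00190684,  0.00087542,
        0.00030414]), 'joint_efforts': array([ 5.86315218e-04, -4.35200143e+01,  3.52686489e+01,  4.49515705e-03,
       -3.48325592e-06, -9.61482733e-07]), 'eef_pos': array([0.15203342, 0.50244826, 0.23117171]), 'tool_rot': array([ 0.6995721 , -0.10351168,  0.10349893, -0.69940845]), 'force': array([0.26494324, 0.1270822 , 0.18761416]), 'ft_torque': array([-0.01978579, -0.04567046, -0.01401326]), 'width': 0.08531973486228324} 0.0187
```

View pics/s0.png

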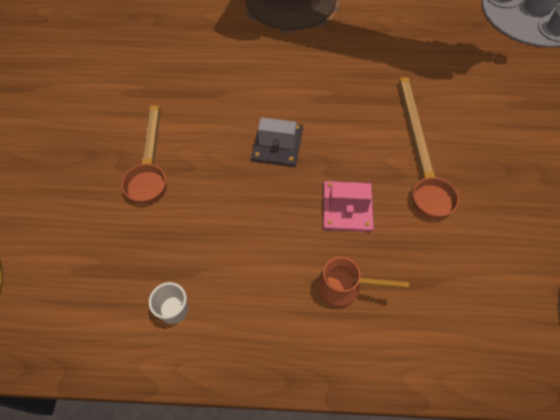

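View pics/d0.png

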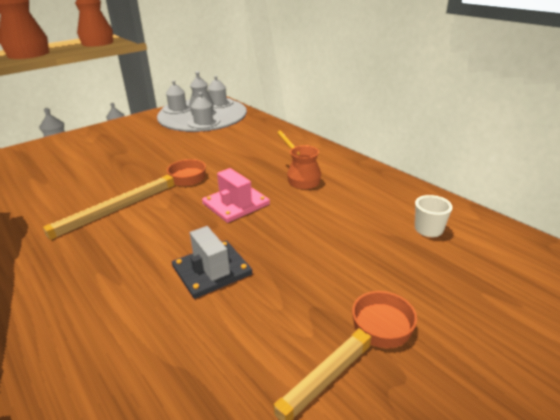

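Candidates: the pan at right (405,80)-(435,198) has the long handle (scene handle about 100 px, against about 60 px for the pan at left (153,108)-(145,185)), so the right one is long_pan. The dark/grey rest at (277,142) is the steel one, and the one at (348,206) is the pink look-alike. Next I'll confirm in a crop and measure.

```bash
python3 - <<'E'
from h import *
a=cv2.imread('pics/s0.png')
c1=cv2.resize(a[70:230,380:480],None,fx=3.5,fy=3.5,interpolation=2); c2=cv2.resize(a[105:175,240:310],(400,400),interpolation=2)
o=np.zeros((560,760,3),np.uint8); o[:560,:350]=c1; o[:400,355:755]=c2; cv2.imwrite('pics/crop.png',o)
P=lambda n,l,z:print(n,[at(n,u,v,z).round(3).tolist() for u,v in l])
# long pan: handle end / pan centre
P('scene',[(405,80),(430,177)],.02); P('scene',[(435,197)],.024)
P('side',[(50,230),(172,183)],.02); P('side',[(187,171)],.024)
eyes.read_camera('scene')
m=models.regions_of('long_pan','scene')[0]['pixels']
ys,xs=np.nonzero(m); W=np.array([at('scene',u,v,.02)[:2] for u,v in zip(xs,ys)])
rc=cv2.minAreaRect(W.astype(np.float32)*1000); print(rc)
E
```

```text
scene [[0.285, 0.257, 0.02], [0.533, 0.284, 0.02]]
scene [[0.579, 0.286, 0.024]]
side [[0.284, 0.244, 0.02], [0.524, 0.252, 0.02]]
side [[0.57, 0.271, 0.024]]
((449.3263854980469, 286.01104736328125), (347.7721252441406, 86.22364807128906), 0.6513199806213379)
```

View pics/crop.png

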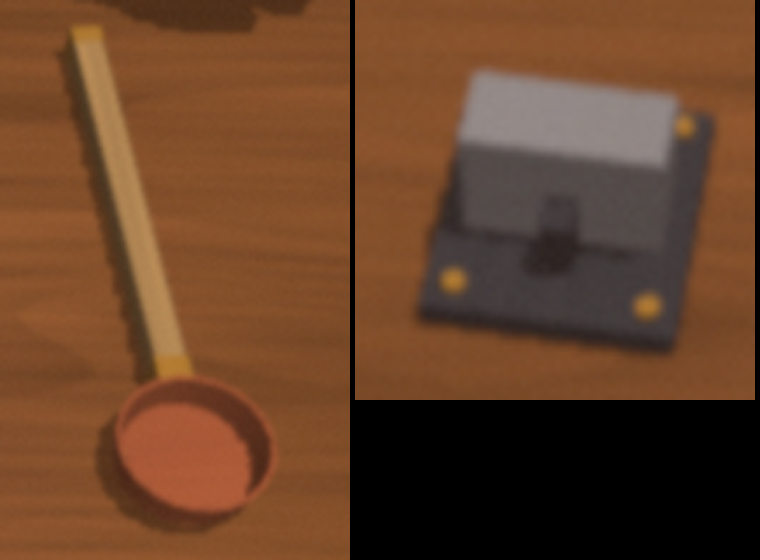

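```bash
python3 - <<'E'
from h import *
c=np.array([(122,70),(325,95),(313,165),(105,140)])/5.714+[240,105]-.4
W=np.array([at('scene',u,v,.06)[:2] for u,v in c]); print(W.round(4), W.mean(0), cv2.minAreaRect((W*1000).astype(np.float32)))
L=W[1]-W[0]+W[2]-W[3]; print('rest y dir deg',np.degrees(np.arctan2(L[1],L[0])))
e=at('scene',404.8,77.7,.02); p=at('scene',436,197.4,.024); d=(p-e)[:2]; print(e,p,np.hypot(*d),np.degrees(np.arctan2(d[1],d[0])))
u=d/np.hypot(*d); com=p[:2]-.08*u; print('com',com)
s=telemetry.get_state(); M=R.from_quat(s['tool_rot']).as_matrix(); print('tool axes cols\n',M.round(3), s['eef_pos'])
yaw=np.degrees(np.arctan2(M[1,2],M[0,2])); print('jaw dir deg',yaw)
print('shift mm',(M.T@(np.r_[com,.12]-s['eef_pos'])*1000).round(1))
E
```

```text
[[ 0.4331 -0.0427]
 [ 0.4412  0.0267]
 [ 0.4712  0.0236]
 [ 0.4635 -0.0464]] [ 0.45225558 -0.00968826] ((452.1338195800781, -9.753108978271484), (70.40257263183594, 30.61159324645996), 83.75514221191406)
rest y dir deg 83.56883357515932
[0.27801246 0.25748506 0.02      ] [0.57994122 0.2882088  0.024     ] 0.30348792634862354 5.810319093990473
com [0.50035222 0.28010996]
tool axes cols
 [[ 0.957 -0.     0.29 ]
 [-0.29  -0.     0.957]
 [ 0.    -1.    -0.   ]] [0.15201422 0.502493   0.23129536]
jaw dir deg 73.16739816903126
shift mm [ 397.8  111.3 -112. ]
```

Sizes agree (top edge 70.4 × 30.6 mm; handle end to pan centre 303 mm against 302 mm). Moving to 120 mm above the centre of mass.

```bash
python3 -m crank '[[[398,111,-112],[0,-0.395,0],1],[[398,111,-112],[0,-0.395,0],1],[[398,111,-112],[0,-0.395,0],1],[[398,111,-112],[0,-0.395,0],1],[[398,111,-112],[0,-0.395,0],1],[[398,111,-112],[0,-0.395,0],1],[[398,111,-112],[0,-0.395,0],1],[[398,111,-112],[0,-0.395,0],1],[[398,111,-112],[0,-0.395,0],1],[[398,111,-112],[0,-0.395,0],1],[[398,111,-112],[0,-0.395,0],1],[[398,111,-112],[0,-0.395,0],1],[[398,111,-112],[0,-0.395,0],1],[[398,111,-112],[0,-0.395,0],1],[[398,111,-112],[0,-0.395,0],1]]'
python3 - <<'E'
from h import *
s=telemetry.get_state(); a=eyes.read_camera('wrist'); save('w1.png',a)
c,f=cam('wrist'); print(f,c['cx'],c['cy'],np.array(c['hand_eye']).round(3))
M=R.from_quat(s['tool_rot']).as_matrix(); print(s['eef_pos'],M.round(3))
import json; json.dump({k:np.array(s[k]).tolist() for k in('eef_pos','tool_rot')},open('w1.json','w'))
for m in models.regions_of('long_pan','wrist')[:2]: print(m['confidence'],m['rect'])
E
```

```text
clock: 1.75
eef_pos: [0.4999, 0.2808, 0.1208]
tool_rot: [-0.706, -0.036, 0.036, 0.706]
force: [-1.1, 0.7, 0.8]
width: 0.0854
325.19226210127806 276.3955696806238 211.592526305346 [[-0.     0.954  0.3   -0.076]
 [-0.001 -0.3    0.954 -0.143]
 [ 1.    -0.     0.001 -0.001]
 [ 0.     0.     0.     1.   ]]
[0.49987662 0.28080193 0.12083764] [[ 0.995  0.    -0.102]
 [ 0.102  0.     0.995]
 [ 0.    -1.     0.   ]]
0.71 [225.7, 0.0, 97.3, 334.1]
```

View pics/w1.png

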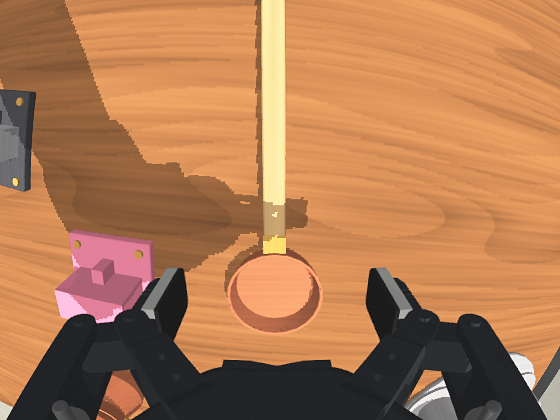

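The view is centred on the long pan: handle at u≈274 between the fingers (185 and 368), handle end at (275,252), pan rim (227–322, 250–333). The pink rest is at (105,275) and the steel rest at (15,140).

```bash
python3 - <<'E'
from h import *
import json; s=json.load(open('w1.json')); M=R.from_quat(s['tool_rot']).as_matrix()
for u,v,z in [(273.5,20,.02),(274,150,.02),(275,253,.02),(275,253,.024),(275,333,.024),(227,290,.024),(322,290,.024)]:
    p=at('wrist',u,v,z,s); print((u,v),p.round(4),'tool-rel mm',(M.T@(p-s['eef_pos'])*1000).round(1))
E
```

```text
(273.5, 20) [0.3534 0.2633 0.02  ] tool-rel mm [-147.6  100.8   -2.5]
(274, 150) [0.4525 0.2738 0.02  ] tool-rel mm [-47.9 100.8  -2.2]
(275, 253) [0.5363 0.2831 0.02  ] tool-rel mm [ 36.4 100.9  -1.5]
(275, 253) [0.5344 0.2829 0.024 ] tool-rel mm [34.5 96.9 -1.5]
(275, 333) [0.6167 0.2912 0.024 ] tool-rel mm [117.3  96.9  -1.6]
(227, 290) [0.5742 0.2453 0.024 ] tool-rel mm [ 70.3  96.8 -43. ]
(322, 290) [0.5658 0.3268 0.024 ] tool-rel mm [70.2 96.9 39. ]
```

```bash
python3 -m crank '[[[-3,40,-2],[0,0,0],1],[[-3,75,-2],[0,0,0],1],[[-3,100,-2],[0,0,0],1],[[-3,110,-2],[0,0,0],1],[[-3,115,-2],[0,0,0],1],[[-3,115,-2],[0,0,0],1],[[-3,115,-2],[0,0,0],1],[[-3,115,-2],[0,0,0],-1],[[-3,115,-2],[0,0,0],-1],[[-3,115,-2],[0,0,0],-1],[[-3,115,-2],[0,0,0],-1],[[-3,115,-2],[0,0,0],-1],[[-3,115,-2],[0,0,0],-1],[[-3,115,-2],[0,0,0],-1],[[-3,115,-2],[0,0,0],-1],[[-3,115,-2],[0,0,0],-1]]' 60
```

```text
clock: 3.18
eef_pos: [0.498, 0.2778, 0.0058]
tool_rot: [-0.706, -0.036, 0.036, 0.706]
force: [-0.5, -0.8, 5.7]
width: 0.0164
```

```bash
python3 -m crank '[[[0,-5,0],[0,0,0],-1],[[0,-15,0],[0,0,0],-1],[[0,-40,0],[0,0,0],-1],[[0,-70,0],[0,0,0],-1],[[0,-100,0],[0,0,0],-1],[[0,-125,0],[0,0,0],-1],[[0,-130,0],[0,0,0],-1],[[0,-130,0],[0,0,0],-1],[[0,-130,0],[0,0,0],-1],[[0,-130,0],[0,0,0],-1]]'
python3 - <<'E'
from h import *
s=telemetry.get_state(); print(s['force'],s['ft_torque'])
M=R.from_quat(s['tool_rot']).as_matrix()
a=eyes.read_camera('wrist'); b=eyes.read_camera('side'); save('l1.png',np.hstack([a[:,140:420],b[:,:]])[:, :800])
t=np.array([.4523,-.0097,.135]); print((M.T@(t-s['eef_pos'])*1000).round(1), 'jaw',np.degrees(np.arctan2(M[1,2],M[0,2])), s['eef_pos'])
E
```

```text
clock: 4.02
eef_pos: [0.4967, 0.2772, 0.1332]
tool_rot: [0.707, 0.035, -0.037, -0.706]
force: [-0.6, -0.1, -4.3]
width: 0.016
[-0.60708064 -0.08564803 -4.26583695] [-0.00498896 -0.01626287 -0.03047415]
[ -73.2   -1.2 -280.9] jaw 95.79390509470304 [0.49673603 0.27715615 0.1331676 ]
```

View pics/l1.png

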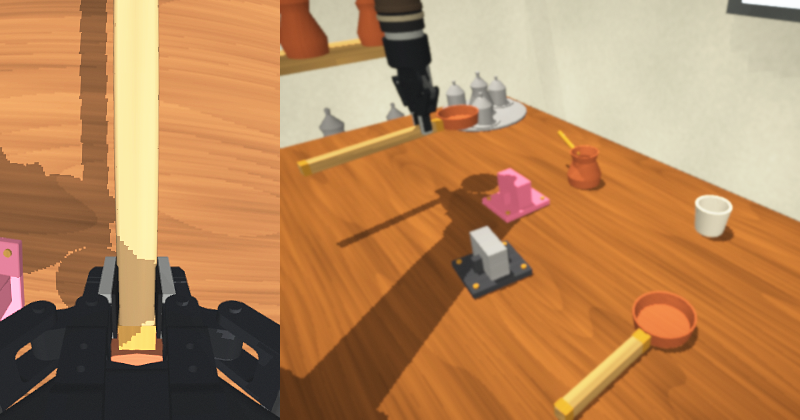

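The left half (wrist) and right half (side) show the pan lifted, level and straight in the jaws; the steel rest is at about (490,262). Now over the rest, turning −12° to square up with it.

```bash
python3 -m crank '[[[-7,0,-28],[0,0.02,0],-1],[[-15,0,-58],[0,0.05,0],-1],[[-23,0,-90],[0,0.08,0],-1],[[-32,0,-122],[0,0.11,0],-1],[[-40,0,-154],[0,0.14,0],-1],[[-49,0,-186],[0,0.17,0],-1],[[-57,0,-218],[0,0.19,0],-1],[[-64,0,-245],[0,0.205,0],-1],[[-69,0,-266],[0,0.213,0],-1],[[-72,0,-277],[0,0.213,0],-1],[[-73,0,-281],[0,0.213,0],-1],[[-73,0,-281],[0,0.213,0],-1],[[-73,0,-281],[0,0.213,0],-1],[[-73,0,-281],[0,0.213,0],-1],[[-73,0,-281],[0,0.213,0],-1],[[-73,0,-281],[0,0.213,0],-1]]'
python3 - <<'E'
from h import *
s=telemetry.get_state(); print(s['force'],s['ft_torque'])
M=R.from_quat(s['tool_rot']).as_matrix()
t=np.array([.4523,-.0097,.0665]); print((M.T@(t-s['eef_pos'])*1000).round(1), 'jaw',np.degrees(np.arctan2(M[1,2],M[0,2])), s['eef_pos'])
a=eyes.read_camera('scene'); b=eyes.read_camera('side'); save('l2.png',np.hstack([cv2.resize(a[30:240,150:400],(400,336)),cv2.resize(b[110:320,80:330],(400,336))]))
E
```

```text
clock: 5.45
eef_pos: [0.4537, -0.0084, 0.1352]
tool_rot: [-0.706, 0.039, -0.039, 0.706]
force: [0.7, -0.7, -3.4]
width: 0.0163
[ 0.70278104 -0.6545179  -3.41471731] [-0.02672656  0.05601178 -0.01484656]
[-1.2 68.7 -1.5] jaw 83.68139533149991 [ 0.45367101 -0.0083699   0.13521961]
```

View pics/l2.png

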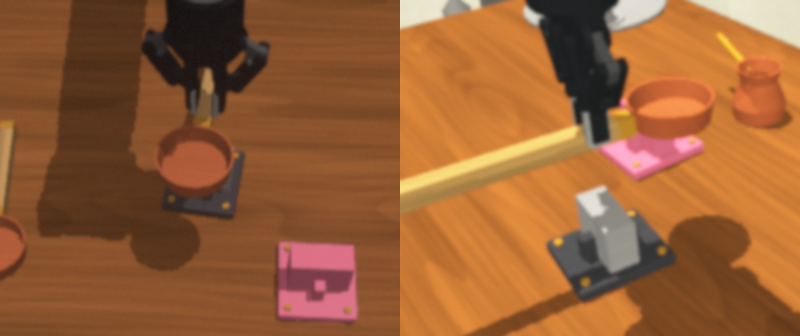

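The scene half shows the rim of the held pan at (196,160) in the crop, in line with the rest. I'll check where the pan's centre of mass actually is in the grip.

```bash
python3 - <<'E'
from h import *
a=eyes.read_camera('scene'); s=telemetry.get_state()
M=R.from_quat(s['tool_rot']).as_matrix()
hsv=cv2.cvtColor(a,cv2.COLOR_RGB2HSV)
m=models.regions_of('long_pan','scene')[0]['pixels']; ys,xs=np.nonzero(m)
print(m.sum(),xs.min(),xs.max(),ys.min(),ys.max())
w=[np.ptp(np.nonzero(m[y])[0])+1 if m[y].any() else 0 for y in range(105,160)];print(w)
for u,v in [(272.5,131),(xs.min(),131),(xs.max(),131),(272,ys.max())]:
    p=at('scene',u,v,.154); print((u,v),p.round(4),(M.T@(p-s['eef_pos'])*1000).round(1))
E
```

```text
2079 246 295 72 152
[np.int64(12), np.int64(12), np.int64(13), np.int64(18), np.int64(23), np.int64(28), np.int64(32), np.int64(34), np.int64(36), np.int64(39), np.int64(40), np.int64(42), np.int64(44), np.int64(45), np.int64(46), np.int64(46), np.int64(48), np.int64(48), np.int64(48), np.int64(50), np.int64(50), np.int64(50), np.int64(50), np.int64(50), np.int64(50), np.int64(48), np.int64(48), np.int64(48), np.int64(47), np.int64(46), np.int64(45), np.int64(45), np.int64(44), np.int64(44), np.int64(42), np.int64(42), np.int64(42), np.int64(40), np.int64(39), np.int64(38), np.int64(36), np.int64(35), np.int64(32), np.int64(30), np.int64(28), np.int64(24), np.int64(20), np.int64(12), 0, 0, 0, 0, 0, 0, 0]
(272.5, 131) [ 0.5417 -0.0129  0.154 ] [ 88.  -18.7   5.6]
(np.int64(246), 131) [ 0.5435 -0.0569  0.154 ] [ 94.7 -18.7 -37.9]
(np.int64(295), 131) [0.5401 0.0244 0.154 ] [ 82.3 -18.7  42.5]
(272, np.int64(152)) [ 0.5845 -0.0115  0.154 ] [130.4 -18.7  11.8]
```

```bash
python3 -m crank '[[[-3,15,-1],[0,0,0],-1],[[-3,32,-1],[0,0,0],-1],[[-3,47,-1],[0,0,0],-1],[[-3,57,-1],[0,0,0],-1],[[-3,62,-1],[0,0,0],-1],[[-3,65,-1],[0,0,0],-1],[[-3,67,-1],[0,0,0],-1],[[-3,67,-1],[0,0,0],-1],[[-3,67,-1],[0,0,0],-1],[[-3,67,-1],[0,0,0],-1]]'
```

```text
clock: 6.48
eef_pos: [0.4509, -0.0099, 0.0689]
tool_rot: [-0.706, 0.039, -0.04, 0.706]
force: [0.5, 0.4, -1.9]
width: 0.0166
```

```bash
python3 -m crank '[[[0,1,0],[0,0,0],-1],[[0,1,0],[0,0,0],-1],[[0,1,0],[0,0,0],-1],[[0,1,0],[0,0,0],-1]]'; python3 -m crank '[[[0,0.5,0],[0,0,0],-1],[[0,1,0],[0,0,0],-1],[[0,1,0],[0,0,0],-1],[[0,1,0],[0,0,0],-1]]'
```

```text
clock: 6.82
eef_pos: [0.4505, -0.0099, 0.0674]
tool_rot: [-0.706, 0.039, -0.04, 0.706]
force: [0.3, -0.4, -2.5]
width: 0.0163
clock: 7.15
eef_pos: [0.4503, -0.0099, 0.0662]
tool_rot: [0.706, -0.04, 0.039, -0.706]
force: [-0.1, 0.2, -2.5]
width: 0.0163
```

```bash
python3 -m crank '[[[0,0.7,0],[0,0,0],-1],[[0,0.7,0],[0,0,0],-1],[[0,0.7,0],[0,0,0],-1],[[0,0.7,0],[0,0,0],-1]]'; python3 - <<'E'
from h import *
print(telemetry.get_state()['ft_torque'])
b=eyes.read_camera('side'); save('l3.png',cv2.resize(b[120:330,60:340],(800,600),interpolation=cv2.INTER_CUBIC))
E
```

```text
clock: 7.48
eef_pos: [0.4505, -0.0099, 0.0658]
tool_rot: [0.706, -0.039, 0.04, -0.706]
force: [-0.5, -0.3, 1.7]
width: 0.0164
[-0.00601823  0.30628715 -0.02794996]
```

View pics/l3.png

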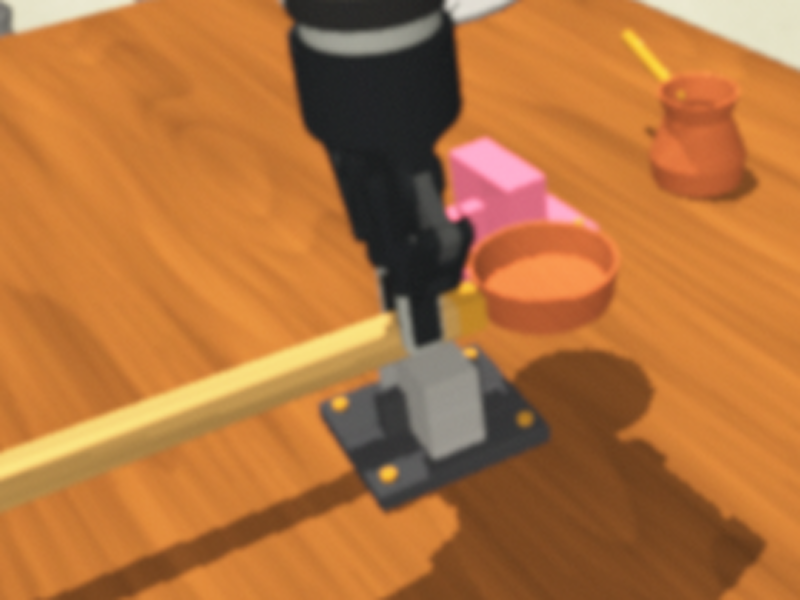

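Contact is felt (force from −2.5 to +1.7 N) and the picture shows the handle seated on the edge, level, with both ends clear. Releasing gently.

```bash
python3 -m crank '[[[0,0,0],[0,0,0],-0.6],[[0,0,0],[0,0,0],-0.55],[[0,0,0],[0,0,0],-0.5],[[0,0,0],[0,0,0],-0.45],[[0,0,0],[0,0,0],-0.4],[[0,0,0],[0,0,0],-0.3],[[0,0,0],[0,0,0],-0.2],[[0,0,0],[0,0,0],-0.1],[[0,0,0],[0,0,0],-0.1],[[0,0,0],[0,0,0],-0.1],[[0,0,0],[0,0,0],-0.1],[[0,0,0],[0,0,0],-0.1]]'; python3 - <<'E'
from h import *
a=eyes.read_camera('wrist');b=eyes.read_camera('side'); save('l4.png',np.hstack([cv2.resize(a[:,140:420],(280,420)),cv2.resize(b[120:330,60:320],(520,420))]))
E
```

```text
clock: 8.53
eef_pos: [0.4504, -0.0099, 0.0656]
tool_rot: [-0.706, 0.04, -0.04, 0.706]
force: [1.3, 0.0, 0.4]
width: 0.0384
```

View pics/l4.png

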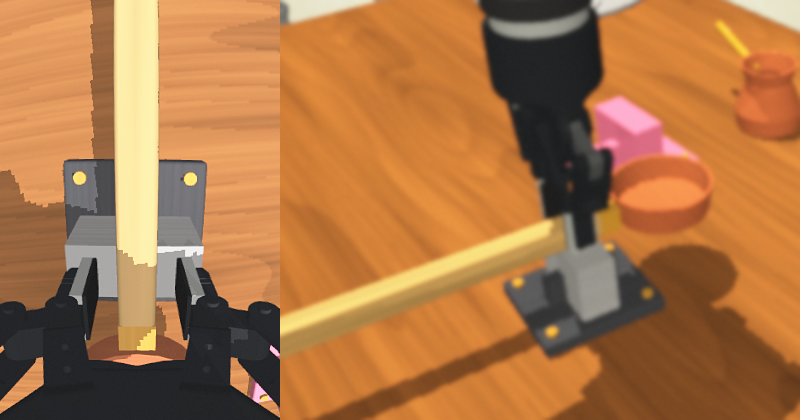

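The jaws are off the handle on both sides, and the pan stays level and square on the edge (centred on the rest at about (137,235)). Retreating straight up.

```bash
python3 -m crank '[[[0,-5,0],[0,0,0],0],[[0,-15,0],[0,0,0],0.2],[[0,-30,0],[0,0,0],0.2],[[0,-60,0],[0,0,0],0.2],[[0,-95,0],[0,0,0],0.2],[[0,-130,0],[0,0,0],0.2],[[0,-150,0],[0,0,0],0.2],[[0,-150,0],[0,0,0],0.2],[[0,-150,0],[0,0,0],0.2],[[0,-150,0],[0,0,0],0.2],[[0,-150,0],[0,0,0],0.2],[[0,-150,0],[0,0,0],0.2]]'; python3 - <<'E'
from h import *
b=eyes.read_camera('side'); a=eyes.read_camera('scene'); save('l5.png',np.hstack([cv2.resize(a[30:240,150:400],(400,336)),cv2.resize(b[110:320,40:290],(400,336))]))
for i in range(20): b2=eyes.read_camera('side')
print(np.abs(b2.astype(int)-b).max(), (np.abs(b2.astype(int)-b).max(2)>25).sum())
# tilt check: handle end & pan centre from the two views
m=models.regions_of('long_pan','side')[0]; ys,xs=np.nonzero(m['pixels']); print(m['confidence'],m['rect'])
E
```

```text
clock: 9.63
eef_pos: [0.4497, -0.0098, 0.2144]
tool_rot: [0.706, -0.04, 0.039, -0.706]
force: [-0.5, -0.6, -0.3]
width: 0.0514
85 705
0.68 [43.3, 194.6, 231.5, 108.7]
```

View pics/l5.png

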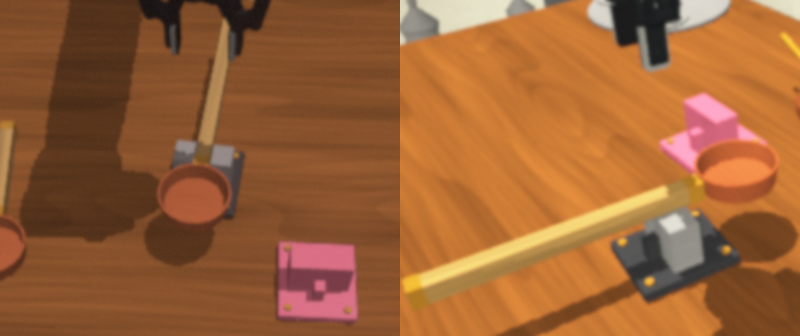

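The gripper is clear and the pan stands on the steel edge. The frame difference of 705 px needs explaining (noise or motion), so I'll check stillness and level numerically.

```bash
python3 - <<'E'
from h import *
f=[eyes.read_camera('side').astype(int)]
for i in range(12): g=eyes.read_camera('side').astype(int)
f.append(g)
for k in range(1,2):
    d=(np.abs(f[k]-f[0]).max(2)>25); ys,xs=np.nonzero(d); print(d.sum(), (xs.min(),xs.max(),ys.min(),ys.max()) if d.any() else '')
    print('in pan area',d[190:310,40:280].sum())
from scipy.optimize import least_squares
def proj(n,p):
    c,fl=cam(n); M=R.from_quat(c['orientation']).as_matrix(); q=M.T@(p-c['eye']); return q[:2]/q[2]*fl+[c['cx'],c['cy']]
for n in('scene','side'):
    if n=='scene': eyes.read_camera(n)
    m=models.regions_of('long_pan',n)[0]['pixels']; ys,xs=np.nonzero(m); print(n,xs.min(),xs.max(),ys.min(),ys.max())
    x=np.r_[np.cos(np.radians(-6.4)),np.sin(np.radians(-6.4)),0]; yv=np.r_[-x[1],x[0],0]; o=np.r_[.4523,-.0097,.06]
    for tilt in(-8,0,8):   # + = pan end up
        t=np.radians(tilt); X=x*np.cos(t)+np.r_[0,0,np.sin(t)]; Z=np.cross(X,yv)
        A=[proj(n,o-.222*X+s*.009*yv+h*Z) for s in(-1,1) for h in(0,.02)]
        B=[proj(n,o+.08*X+.042*(np.cos(a)*X+np.sin(a)*yv)+h*Z) for a in np.linspace(0,6.28,60) for h in(0,.024)]
        C=np.array(A+B); print(tilt,C.min(0).round(0),C.max(0).round(0))
E
```

```text
0 
in pan area 0
scene 248 293 42 173
-8 [247.  27.] [298. 182.]
0 [247.  37.] [298. 178.]
8 [247.  48.] [298. 172.]Traceback (most recent call last):
  File "<stdin>", line 13, in <module>
IndexError: list index out of range
```

```bash
python3 - <<'E'
from h import *
def proj(n,p):
    c,fl=cam(n); M=R.from_quat(c['orientation']).as_matrix(); q=M.T@(p-c['eye']); return q[:2]/q[2]*fl+[c['cx'],c['cy']]
print('observed side x43.3-274.8 y194.6-303.3; scene pan x248-293 y max173')
x=np.r_[np.cos(np.radians(-6.4)),np.sin(np.radians(-6.4)),0]; yv=np.r_[-x[1],x[0],0]
for sh in(-.006,0):
  for tilt in(-6,0,6):
    o=np.r_[.4523,-.0097,.06]+sh*x; t=np.radians(tilt); X=x*np.cos(t)+np.r_[0,0,np.sin(t)]; Z=np.cross(X,yv)
    for n in('side','scene'):
        C=np.array([proj(n,o-.222*X+s*.009*yv+h*Z) for s in(-1,1) for h in(0,.02)]+[proj(n,o+.08*X+.042*(np.cos(a)*X+np.sin(a)*yv)+h*Z) for a in np.linspace(0,6.28,60) for h in(0,.024)])
        print(sh,tilt,n,C.min(0).round(0),C.max(0).round(0))
s=eyes.read_camera('side'); save('fin.png',cv2.resize(s[180:320,30:290],(800,430),interpolation=cv2.INTER_CUBIC))
E
```

```text
observed side x43.3-274.8 y194.6-303.3; scene pan x248-293 y max173
-0.006 -6 side [ 34. 202.] [276. 291.]
-0.006 -6 scene [248.  27.] [299. 179.]
-0.006 0 side [ 37. 197.] [275. 305.]
-0.006 0 scene [248.  35.] [299. 175.]
-0.006 6 side [ 43. 192.] [274. 318.]
-0.006 6 scene [248.  44.] [298. 171.]
0 -6 side [ 40. 201.] [279. 289.]
0 -6 scene [247.  29.] [298. 181.]
0 0 side [ 43. 196.] [278. 303.]
0 0 scene [247.  37.] [298. 178.]
0 6 side [ 47. 191.] [278. 316.]
0 6 scene [247.  46.] [298. 174.]
```

View pics/fin.png

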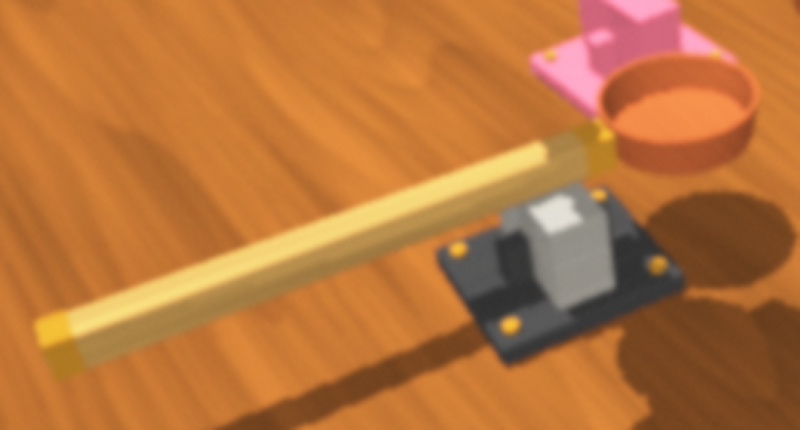

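The side view fits a level pan: the lowest handle corner is at v≈303 (predicted 303 to 305 for level, about 317 for a 6° tilt). Nothing moved over the last 0.6 s of frames. Handing in.

```bash
python3 -c "
from h import *
s=telemetry.get_state(); print(s['clock'],s['force'])
print(order.job_done())"
```

```text
11.6333 [-0.36994954  0.13229842  0.21083229]
the job is handed in; nothing more can be done
None
```

The long pan is lying right side up and square across the steel rest's top edge, with both ends clear of the counter. I handed the job in at 11.6 s and got no verdict back. I gripped it near its centre of mass, set it down by feel and backed the gripper off 150 mm upward. I did not go near the short pan, the coffee pot or the pink rest.

**Checks that passed:**
- **Level:** the side view matches a level pan to within a couple of pixels, where a 6° tilt would move the handle end about 13.
- **At rest:** frames over the last 0.6 s showed no change.
- **Robot clear:** the gripper is clear of everything and the wrist force is about zero.

**Checks that disagreed:**
- **First stillness check:** 705 pixels changed just after the retreat. I put this down to settling but did not find out which part moved. The later check showed none.
- **Scene-camera outline:** it is about 5 px short at the pan end compared with the prediction. That would fit the pan sitting 6 mm or so toward the handle, or a few degrees of tilt, both within tolerance.
- **Side-view network:** it missed the pan on the last query, so the level check uses its earlier outline and the final picture.

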